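# Lock the wooden hand stamp behind the latched gate

### The job

Lock the wooden hand stamp away: lift the latch bar over its catch, swing the barred gate of the small metal lock-up wide open, stand the stamp inside the bay, then shut the gate and let the bar drop back behind the catch. If the stamp stands where the gate would hit it, move it aside first; keep it upright all the while, and do not shift the two vials and the two brass weights.

Things in the scene. Friction and masses are not known exactly. Their poses are not given: they have to be found in the camera images.
- lockup: Small roofed metal lock-up fixed to the table, 90 mm deep, 136 wide, roof top 88 high, walls 8. Origin on the table under the middle of the bay; x points in from the mouth to the back, y left when looking in, z up. No floor: the stamp slides in on the table top. Bay inside: x -45 (mouth) to 37, y -60 to 60, 82 mm high under the roof.
- bay_mouth (a point): Middle of the bay's mouth at table level: x = -45, y = 0 mm in the lock-up's frame, same axes. The roof's front edge lies 20 mm further in; that gap is too narrow for the stamp, which has to be pushed in under the roof.
- catch_lip (a point): Top of the front lip of the catch (a trough open at the top, on a post left of the mouth): x = -74.5, y = 76, z = 102 mm in the lock-up's frame, same axes. Lip 7 mm thick (x), 14 wide (y). The post behind it spans x -46 to -38, y 60 to 84, 101 mm high.
- gate_hinge (a point): Foot of the gate's upright hinge axis, at table level: x = -51, y = -70 mm in the lock-up's frame, same axes (does not turn with the gate). Gate panel: 8 mm thick, 134 wide from the hinge, 8 to 98 mm above the table. The bar on its outer face reaches 156 mm from the hinge: keep a 160 mm circle about the hinge clear where the gate swings.
- gate (a joint): Swing of the barred gate (rad). 0 = shut, lying from the hinge along the lock-up's +y; grows as the free left edge swings out to -x; 1.57 = square to the front, stop at 2.1. Friction 0.03 N m: stays where left. With the bar in the catch it rattles by only 0.04. If the bar is not held up on closing it strikes the lip and the gate stops about 0.15 short.
- latch (a joint): Lift of the latch bar (rad). 0 = level (in the catch, or on its stop when the gate is open), grows as the free end rises, stop at 0.9; falls by its own weight (0.1 kg). Pivot on the gate: 16 mm along it from the hinge, 10 mm outside its mid-plane, 88 mm up. Bar 8 mm thick, 14 high, to 140 mm beyond the pivot. Clears the lip above about 0.17.
- latch_knob (a point): Centre of the black upright lifting knob on the bar: cylinder 22 mm diameter, 28 high, on a thin stem; 75 mm along the bar from the pivot, 54 mm above its centre line (142 mm above the table when level). Axes turn with the bar: x along the gate's normal (inward when shut), y to the bar's free end, z up the stem.
- stamp_center (a point): Centre of the wooden hand stamp, which stands upright (z up); 37 mm above the table when it stands there. Foot block 38 (x) by 50 (y) mm, its top 19 mm above the table; turned handle about 24 mm diameter on its middle, top 71 mm above the table. About 60 g.
- vial_a_center (a point): Capped vial, 31 mm diameter, 62 mm high, standing left of the lock-up; its centre. Leave alone.
- vial_b_center (a point): Capped vial, 31 mm diameter, 62 mm high, standing right of the lock-up; its centre. Leave alone.
- weight_0_center (a point): Brass weight, 27 mm diameter, 30 mm high, standing between robot and lock-up; its centre. Leave alone. Apart from the things listed here, the table to the right of the bag sealer is clear from x = 0.37 m (ahead of the robot's base) to the lock-up.
- weight_1_center (a point): Brass weight, 21 mm diameter, 24 mm high, standing between robot and lock-up, nearer the bag sealer; its centre. Leave alone.

How it is judged:
On the way, in this order (a step that is already met when the one before it is completed fails the run):
1. the gate is swung wide open (value of joint gate above 1.2 rad), for 0.2 s.
2. the stamp stands upright inside the bay (x of stamp_center in the frame of lockup between -0.034 and 0.037 m and y of stamp_center in the frame of lockup between -0.055 and 0.055 m and angle between stamp_center's own z axis and vertical below 0.15 rad and height (world z) of stamp_center below 0.045 m), for 0.2 s.
At the end, for the whole second after the job is handed in: The gate is shut (within 0.08 rad) with the latch bar down in its catch (within 0.06 rad), and the stamp stands upright (within 0.15 rad) on the table inside the bay, its centre between 34 mm before and 37 mm behind the bay's middle and within 55 mm to either side (all of step 2 and value of joint gate below 0.08 rad and value of joint latch below 0.06 rad); the robot touches nothing.
It fails at once if the stamp is tipped over (angle between stamp_center's own z axis and vertical above 0.6 rad).
It fails at once if a vial or a brass weight is shifted by more than 25 mm (distance of any of vial_a_center, vial_b_center, weight_0_center, weight_1_center from where it was at the start of the episode above 0.025 m).
It also fails if it takes over 72 s, if anything falls off the work surface, if the arm or the gripper's body presses on something with over 40 N, if the wrist force passes 120 N, or if a joint passes its speed limit or range.

### The arm

A 7-joint arm with a two-finger parallel gripper is mounted at the origin on the work surface; the furniture and walls round the work are solid. World frame = base frame: x ahead of the robot, y to its left, z up, the work surface at z = 0. Lengths are in m, angles in rad, forces in N, time in s.
With the tool pointing down it reaches from about 0.425 to 0.875 m from the base axis. Payload 4.7 kg.
Tool frame: the origin (TCP) lies midway between the tips of the shut fingers; the grasp point (between the pads) lies 19 mm behind it; z points along the fingers, y is the line along which they close (so a half turn about z gives the same grasp; the last joint's range is limited). The gripper opens to 87 mm and grips with 3 to 60 N. Pads are 19 mm wide; open, the fingers measure 117 mm over their backs; the gripper's body (75 mm by 190 mm) begins 51 mm behind the grasp point.
Start: joints at [-1.133, 0.321, -0.07, 1.45, 0.023, 1.371, -0.057], TCP at [0.267, 0.593, 0.19] pointing down, gripper open.
Joint ranges: [-2.86, 2.86], [-0.3, 2.09], [-1.38, 1.24], [0.06, 2.45], [-1.56, 4.7], [0.09, 2.05], [-2.69, 2.69]. Speed limits (rad/s): [2.57, 2.57, 3.14, 3.14, 3.14, 3.14, 3.14].

### API

Orientations are given as a rotation vector (axis times angle).
In Python, from workcell import readout, eyes, r, spotter gives the robot as it stands.
- The arm moves only by the tool carry_out, never from a script. Its argument "moves" is text: rows parted by semicolons, each of 7 numbers parted by spaces: the shift along the tool's x, y, z in mm, then the turn, a rotation vector about the tool's x, y, z in degrees, then the finger opening in mm, from 0 to 87. A call has 1 to 8 rows; each row shifts and turns the commanded pose from where the row before left it, along the tool's axes as they then stand; what a row does not reach is not made up. A row lasts 1/8 s, in which the tool goes at most 62.5 mm and 10.7 degrees, less where a joint would pass 70% of its speed; a pose out of reach is approached as far as the arm can. A call is refused whole if a number of a shift passes 62.5 or a number of a turn 10.7, either way. A call with a gripper value outside its range is refused whole. The fingers move at their own pace and stop on an object; "newtons" is the grip in N (left out, the last holds). Time passes only in rows, so rows that do not move let the fingers close. It gives the time, the measured TCP pose, the force, the opening and the grip force at its end, in the units of the state.
- readout.get_obs(): the state, without advancing time (a new reading comes with each control period).
- eyes.capture(name): name is "scene" or "top" or "wrist"; returns the picture (384x512x3 uint8, red, green, blue); there is no depth.
- eyes.calibration(name): a dict with "mtx" (3x3 intrinsics, pixels), "dist" ([k1, k2, p1, p2, k3] as OpenCV has them; the pictures are not rectified), "camera_from_world" (4x4, takes a point from world to camera coordinates). Camera axes: x right, y up, looking along -z (the intrinsics and any distortion apply to the point x, -y, -z); pixel columns grow to the right and rows downward; lengths in m; the calibration is good to about 2 mm. A picture is of the moment at which its call begins: read the wrist's pose just before it. calibration takes no time and is no camera call; for the wrist camera it gives the pose at the moment of the call.
- r.sign_off(): hands the job in; it is judged then, once.
Trained networks look in the newest picture that a camera, given by its name, has taken for a name from the list of things; names that differ only in an ending like _2 or _b are one class to them, and where a whole thing is asked for, a point or a joint stands for the part that bears it (a point fixed in the world has none). Each returns a list of dicts, best first, with "p" (0 to 1); they miss things now and then, are a little off and sometimes report something else, mostly with a low value. They report only what shows in the picture. A call takes as long as a camera call.
- spotter.find_in(camera, thing): "point" ([column, row] in pixels, amid what is visible of it).
- spotter.landmark_of(camera, thing): "point" ([column, row] in pixels: a listed point, or the origin of a listed thing).
The state is a dict: "time_s": time; "joint_pos": joint angles; "qvel": joint speeds; "joint_torque": joint torques, N m; "eef_pos": TCP position; "ee_rot": TCP orientation; "force": force on the tool from outside, world axes, zero at the start; "wrist_torque": the same for the moment, N m; "gripper_width": finger opening in m; "grasp_force": force on a finger pad.
Only numpy, scipy, OpenCV 4.12 (cv2) and the standard library are available. Lean on these libraries where they do the work, as an engineer would, in place of code of your own. Each camera call takes 0.05 s, during which the arm holds its last target. There are 200 camera calls.

## Working session

There is one attempt and no reset: what is moved stays moved. The work goes in short steps, Python scripts to look and compute and a tool call to move; the robot and the scene stay as the last step left them, time stands still between calls to the robot, and variables do not carry over. Pictures are saved under pics/ and viewed, at most 10 in all, crops included, and the job is handed in when it is done.

Besides the shell and the picture viewer there is one more tool, called as a command line: name --argument value ..., lists and objects as JSON in quotes. carry_out: Moves the arm, as the interface text tells. Its arguments: {"type":"object","properties":{"moves":{"type":"string"},"newtons":{"type":"number"}},"required":["moves"]}

```bash
mkdir -p pics; ls
cat > h.py <<'E'
import numpy as np, cv2
from workcell import readout, eyes, r, spotter
from scipy.spatial.transform import Rotation as R
def cal(n):
    c=eyes.calibration(n); return np.array(c["mtx"],float),np.array(c["dist"],float),np.array(c["camera_from_world"],float)
def ray(n,px,c=None):
    K,d,T=c or cal(n)
    u=cv2.undistortPoints(np.array([[px]],float),K,d)[0,0]
    D=np.array([u[0],-u[1],-1.]); Rm=T[:3,:3]
    return -Rm.T@T[:3,3], Rm.T@D
def atz(n,px,z,c=None):
    o,d=ray(n,px,c); return o+d*(z-o[2])/d[2]
def proj(n,P,c=None):
    K,d,T=c or cal(n); P=np.atleast_2d(P)
    Q=P@T[:3,:3].T+T[:3,3]; Q=Q*[1,-1,-1]
    return cv2.projectPoints(Q,np.zeros(3),np.zeros(3),K,d)[0][:,0]
def snap(n,f):
    im=eyes.capture(n); cv2.imwrite(f"pics/{f}.png",np.ascontiguousarray(im[:,:,::-1])); return im
E
python3 - <<'E'
from h import *
np.set_printoptions(precision=4,suppress=True)
names=dict(lockup=0,bay_mouth=0,catch_lip=.102,gate_hinge=0,latch_knob=.142,stamp_center=.037,vial_a_center=.031,vial_b_center=.031,weight_0_center=.015,weight_1_center=.012)
for n in("top","scene"):
    snap(n,n+"0"); c=cal(n); print(n,"cam at",-c[2][:3,:3].T@c[2][:3,3])
    for k,z in names.items():
        for q in spotter.landmark_of(n,k)[:2]: print(k,np.round(q["p"],2),np.round(q["point"],0),atz(n,q["point"],z,c)[:2])
a,b=[cv2.imread(f"pics/{n}0.png") for n in("top","scene")]
cv2.imwrite("pics/both0.png",cv2.resize(np.vstack([a,b]),(400,600))) 
print(readout.get_obs())
E
```

```text
pics
top cam at [ 0.4053 -0.1441  0.968 ]
lockup 0.63 [272. 156.] [ 0.6187 -0.1897]
bay_mouth 0.59 [266. 169.] [ 0.5822 -0.1741]
catch_lip 0.86 [231. 161.] [ 0.5817 -0.0886]
gate_hinge 0.57 [292. 179.] [ 0.5582 -0.2447]
latch_knob 0.89 [256. 160.] [ 0.5774 -0.1466]
stamp_center 0.57 [257. 219.] [ 0.4485 -0.1547]
vial_a_center 0.57 [233. 136.] [ 0.6607 -0.0876]
vial_b_center 0.59 [312. 168.] [ 0.5844 -0.2912]
weight_0_center 0.64 [266. 272.] [ 0.3186 -0.1832]
weight_1_center 0.62 [214. 250.] [ 0.3681 -0.0491]
weight_1_center 0.61 [257. 221.] [ 0.4466 -0.1553]
scene cam at [-0.0212 -0.7773  0.5458]
lockup 0.88 [309. 232.] [ 0.626 -0.192]
bay_mouth 0.93 [285. 235.] [ 0.5773 -0.1711]
catch_lip 0.78 [266. 178.] [ 0.581  -0.1031]
catch_lip 0.23 [299. 258.] [ 0.4398 -0.3439]
gate_hinge 0.6 [301. 257.] [ 0.55   -0.2456]
latch_knob 0.8 [278. 166.] [ 0.5782 -0.1415]
latch_knob 0.56 [298. 256.] [ 0.4009 -0.3795]
stamp_center 0.7 [225. 235.] [ 0.4476 -0.1425]
vial_a_center 0.63 [264. 175.] [0.6821 0.018 ]
vial_b_center 0.86 [333. 247.] [ 0.5865 -0.2889]
weight_0_center 0.5 [184. 284.] [ 0.3227 -0.1957]
weight_1_center 0.69 [163. 238.] [ 0.3693 -0.0481]
{'time_s': 1.1, 'joint_pos': array([-1.1329,  0.321 , -0.0701,  1.4505,  0.0225,  1.3708, -0.0569]), 'qvel': array([ 0.0011,  0.0004,  0.0003, -0.0015,  0.0004, -0.    ,  0.0018]), 'joint_torque': array([  0.0005, -49.113 ,  -0.4025, -31.2771,  -0.0637,   0.0341,
         0.    ]), 'eef_pos': array([0.2673, 0.5925, 0.1905]), 'ee_rot': array([0.6607, 3.0713, 0.0001]), 'force': array([-0.5457, -0.1715, -0.1254]), 'wrist_torque': array([ 0.0369, -0.0219,  0.0178]), 'grasp_force': 0.0, 'gripper_width': 0.08651366630720188}
```

View pics/top0.png

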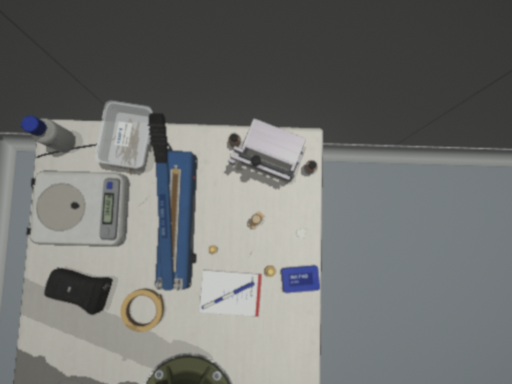

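View pics/scene0.png

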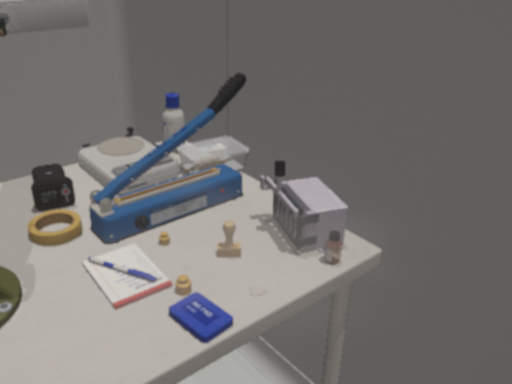

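The top picture shows the lock-up at about (272,155) with its gate facing the robot and the knob at (256,160). The stamp is at (256,220), the weights at (213,250) and (270,271), and the vials at (234,140) and (309,167). The sealer's raised handle ends near (157,117) in the top view and (242,76) in the scene view.

```bash
cat >> h.py <<'E'
from scipy.optimize import least_squares
LM=dict(lockup=(0,0,0),bay_mouth=(-45,0,0),catch_lip=(-74.5,76,102),gate_hinge=(-51,-70,0),latch_knob=(-61,21,142))
def L2W(p,l): # lockup frame mm -> world m
    l=np.atleast_2d(l)/1000.; c,s=np.cos(p[2]),np.sin(p[2])
    return np.c_[p[0]+c*l[:,0]-s*l[:,1],p[1]+s*l[:,0]+c*l[:,1],l[:,2]]
def rows(target_p,target_R,n,w,start=None,dec=0):
    """rows from measured pose to target; prints text with rounded tool-frame numbers"""
    if start is None:
        o=readout.get_obs(); start=(np.array(o["eef_pos"]),R.from_rotvec(o["ee_rot"]))
    p,q=start; p0,q0=p.copy(),q; dv=(q0.inv()*target_R).as_rotvec(); out=[]
    for i in range(1,n+1):
        tp=p0+(target_p-p0)*i/n; tq=q0*R.from_rotvec(dv*i/n)
        d=np.round(q.inv().apply(tp-p)*1000,dec); t=np.round(np.degrees((q.inv()*tq).as_rotvec()),1)
        p=p+q.apply(d/1000); q=q*R.from_rotvec(np.radians(t))
        out.append(" ".join("%g"%(v+0) for v in [*d,*t,w]))
    for i in range(0,n,8): print("; ".join(out[i:i+8]))
    return p,q
def down(yaw,tilt=0,ax='y'):
    """tool z down; tool y at world heading yaw; tool x = y cross z"""
    y=np.array([np.cos(yaw),np.sin(yaw),0]); z=np.array([0,0,-1.]); x=np.cross(y,z)
    return R.from_matrix(np.c_[x,y,z])
E
python3 - <<'E'
from h import *
np.set_printoptions(precision=4,suppress=True)
obs={"top":dict(lockup=(272,156),bay_mouth=(266,169),catch_lip=(231,161),gate_hinge=(292,179),latch_knob=(256,160)),
"scene":dict(lockup=(309,232),bay_mouth=(285,235),catch_lip=(266,178),gate_hinge=(301,257),latch_knob=(278,166))}
C={n:cal(n) for n in obs}
f=lambda p:np.concatenate([(proj(n,L2W(p,LM[k]),C[n])[0]-px) for n in obs for k,px in obs[n].items()])
s=least_squares(f,[.62,-.19,-.33],loss="soft_l1"); print(s.x,s.fun.round(1))
def tri(a,b):
    o1,d1=ray("top",a,C["top"]);o2,d2=ray("scene",b,C["scene"])
    t=np.linalg.lstsq(np.c_[d1,-d2],o2-o1,rcond=None)[0]; return o1+d1*t[0],o2+d2*t[1]
print("handle",tri((157,117),(242,76))); print("stamp top",tri((258,216),(229,224)))
print("aside",L2W(s.x,[(-195,55,0),(-37,0,0),(-61,21,142)]))
o=readout.get_obs(); print(R.from_rotvec(o["ee_rot"]).as_matrix())
T=eyes.calibration("wrist")["camera_from_world"]; T=np.array(T); print("wristcam",-T[:3,:3].T@T[:3,3],"look",-T[2,:3])
E
```

```text
[ 0.6258 -0.1901 -0.3373] [ 0.  -2.8 -0.1 -0.1  1.9  0.1 -1.9  1.5  1.   0.7 -0.6 -0.7  3.3  0.1
 -3.3 -2.  -0.7 -2.4  2.2  2.3]
handle (array([0.6272, 0.044 , 0.2699]), array([0.6314, 0.0408, 0.2703]))
stamp top (array([ 0.4555, -0.157 ,  0.0659]), array([ 0.4498, -0.153 ,  0.0655]))
aside [[ 0.46   -0.0736  0.    ]
 [ 0.5909 -0.1778  0.    ]
 [ 0.5752 -0.1501  0.142 ]]
[[-0.9115  0.4112  0.    ]
 [ 0.4112  0.9115  0.    ]
 [ 0.      0.     -1.    ]]
wristcam [0.1985 0.6242 0.3846] look [ 0.2486 -0.1114 -0.9622]
```

Run:
```python
from h import *
q=down(np.radians(70.7))
a=rows(np.array([.5,.25,.34]),q,12,87)
print(); rows(np.array([.46,-.13,.30]),q,12,87,a)
```

```text
-29 -18 -12 0 0 -0.4 87; -30 -18 -13 0 0 -0.4 87; -29 -19 -12 0 0 -0.4 87; -29 -18 -13 0 0 -0.5 87; -29 -19 -12 0 0 -0.4 87; -28 -19 -13 0 0 -0.4 87; -29 -20 -12 0 0 -0.4 87; -29 -19 -13 0 0 -0.4 87
-28 -20 -12 0 0 -0.4 87; -28 -20 -13 0 0 -0.5 87; -28 -20 -12 0 0 -0.4 87; -28 -20 -13 0 0 -0.4 87

-7 -31 3 0 0 0 87; -8 -31 4 0 0 0 87; -7 -31 3 0 0 0 87; -7 -31 3 0 0 0 87; -8 -31 4 0 0 0 87; -7 -31 3 0 0 0 87; -7 -31 4 0 0 0 87; -7 -31 3 0 0 0 87
-8 -31 3 0 0 0 87; -7 -31 4 0 0 0 87; -7 -31 3 0 0 0 87; -8 -31 3 0 0 0 87
```

carry_out --moves "-29 -18 -12 0 0 -0.4 87; -30 -18 -13 0 0 -0.4 87; -29 -19 -12 0 0 -0.4 87; -29 -18 -13 0 0 -0.5 87; -29 -19 -12 0 0 -0.4 87; -28 -19 -13 0 0 -0.4 87; -29 -20 -12 0 0 -0.4 87; -29 -19 -13 0 0 -0.4 87"

```text
time_s: 2.1
eef_pos: [0.4235, 0.3631, 0.2911]
ee_rot: [0.572, 3.089, 0.001]
force: [0.5, 0.8, 0.1]
gripper_width: 0.0869
grasp_force: 0.0
```

carry_out --moves "-28 -20 -12 0 0 -0.4 87; -28 -20 -13 0 0 -0.5 87; -28 -20 -12 0 0 -0.4 87; -28 -20 -13 0 0 -0.4 87; -7 -31 3 0 0 0 87; -8 -31 4 0 0 0 87; -7 -31 3 0 0 0 87; -7 -31 3 0 0 0 87"

```text
time_s: 3.1
eef_pos: [0.4865, 0.1226, 0.3275]
ee_rot: [0.526, 3.097, 0.001]
force: [-0.6, 0.4, 0.2]
gripper_width: 0.0866
grasp_force: 0.0
```

carry_out --moves "-8 -31 4 0 0 0 87; -7 -31 3 0 0 0 87; -7 -31 4 0 0 0 87; -7 -31 3 0 0 0 87; -8 -31 3 0 0 0 87; -7 -31 4 0 0 0 87; -7 -31 3 0 0 0 87; -8 -31 3 0 0 0 87"

```text
time_s: 4.1
eef_pos: [0.4602, -0.1309, 0.3006]
ee_rot: [0.526, 3.097, 0.001]
force: [0.7, 0.3, 0.4]
gripper_width: 0.087
grasp_force: 0.0
```

```bash
cat >> h.py <<'E'
NZ=dict(lockup=0,bay_mouth=0,catch_lip=.102,gate_hinge=0,latch_knob=.142,stamp_center=.037,vial_a_center=.031,vial_b_center=.031,weight_0_center=.015,weight_1_center=.012)
E
python3 - <<'E'
from h import *
np.set_printoptions(precision=4,suppress=True)
o=readout.get_obs(); print(o["eef_pos"],o["joint_pos"],o["time_s"])
c=cal("wrist"); snap("wrist","w1"); P={}
for k,z in NZ.items():
    for q in spotter.landmark_of("wrist",k)[:1]: P[k]=q["point"]; print(k,np.round(q["p"],2),np.round(q["point"],0),atz("wrist",q["point"],z,c)[:2])
ks=[k for k in LM if k in P]
f=lambda p:np.concatenate([proj("wrist",L2W(p,LM[k]),c)[0]-P[k] for k in ks])
s=least_squares(f,[.6258,-.1901,-.3373],loss="soft_l1"); print(s.x,s.fun.round(1))
E
```

```text
[ 0.4602 -0.1309  0.3006] [-0.3849 -0.1153  0.5571  1.6926  0.0604  1.5464  1.4021] 4.1
lockup 0.7 [255. 257.] [ 0.6273 -0.1865]
bay_mouth 0.98 [253. 229.] [ 0.5817 -0.1737]
catch_lip 0.82 [318. 240.] [ 0.5826 -0.0885]
gate_hinge 0.57 [210. 227.] [ 0.5558 -0.2373]
latch_knob 0.81 [270. 265.] [ 0.5744 -0.1502]
stamp_center 0.82 [236. 148.] [ 0.4481 -0.1512]
vial_a_center 0.54 [320. 261.] [ 0.6508 -0.0916]
vial_b_center 0.64 [184. 265.] [ 0.5899 -0.2881]
weight_1_center 0.52 [288.  65.] [ 0.3697 -0.0507]
[ 0.6264 -0.1877 -0.3321] [-0.9 -0.3  0.9  1.  -2.7 -0.5 -0.1 -0.3  2.2  0.3]
```

View pics/w1.png

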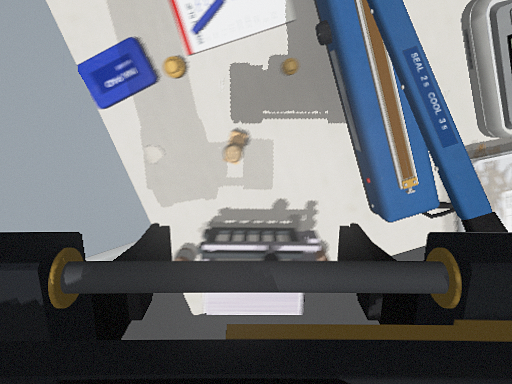

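The wrist picture shows the stamp at (236,148), the gate front along row 245, and both weights at (174,67) and (290,66), all well away from the stamp. The fitted lock-up pose agrees with the fixed cameras.

Run:
```python
from h import *
p=[.6262,-.1885,-.335]; q=down(np.radians(70.8))
a=rows(np.array([.448,-.152,.12]),q,5,87); a=rows(np.array([.448,-.152,.036]),q,4,87,a)
print("tgt",L2W(p,[-195,50,0]))
```

```text
1 -5 36 0 0 0 87; 1 -5 36 0 0 0 87; 1 -5 36 0 0 0 87; 1 -6 36 0 0 0 87; 0 -5 36 0 0 0 87
0 0 21 0 0 0 87; 0 0 21 0 0 0 87; 0 0 21 0 0 0 87; 0 0 21 0 0 0 87
tgt [[ 0.45847845 -0.0771695   0.        ]]
```

carry_out --moves "1 -5 36 0 0 0 87; 1 -5 36 0 0 0 87; 1 -5 36 0 0 0 87; 1 -6 36 0 0 0 87; 0 -5 36 0 0 0 87; 0 0 0 0 0 0 87"

```text
time_s: 5.4
eef_pos: [0.4458, -0.1527, 0.1184]
ee_rot: [-0.526, -3.092, 0.001]
force: [1.0, -0.2, 0.4]
gripper_width: 0.0871
grasp_force: 0.0
```

Run:
```python
from h import *
c=cal("wrist"); snap("wrist","w2")
for k in("stamp_center",):
    for q in spotter.landmark_of("wrist",k): print(q,atz("wrist",q["point"],.037,c)[:2])
print(proj("wrist",[.448,-.152,.037],c))
```

```text
{'point': [256.0, 189.3], 'p': 0.94} [ 0.44766226 -0.15102555]
[[255.04344089 190.03135099]]
```

View pics/w2.png

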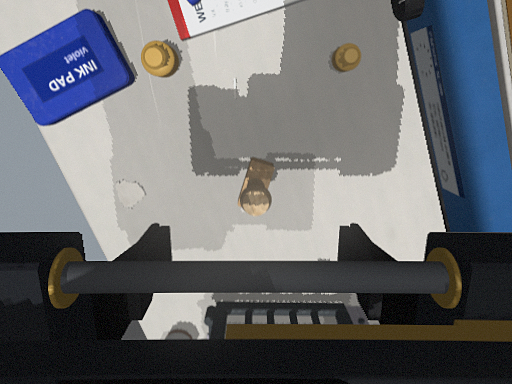

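The stamp sits centred between the fingers at about (256,189), so I descend and grip.

carry_out --moves "-2 0 21 0 0 0 87; 0 0 21 0 0 0 87; 0 0 20 0 0 0 87; 0 0 20 0 0 0 87; 0 0 0 0 0 0 10; 0 0 0 0 0 0 10; 0 0 0 0 0 0 10; 0 0 0 0 0 0 10" --newtons 10

```text
time_s: 6.5
eef_pos: [0.4506, -0.1538, 0.0392]
ee_rot: [0.526, 3.096, 0.001]
force: [0.6, -0.3, 0.3]
gripper_width: 0.055
grasp_force: 0.0
```

Run:
```python
from h import *
o=readout.get_obs(); print(o["eef_pos"],o["gripper_width"],o["grasp_force"])
q=down(np.radians(70.8)); P=np.array(o["eef_pos"]); d=P-[.448,-.152,P[2]]
a=rows(P+[0,0,.008],q,1,10); a=rows(np.array([.4585,-.077,P[2]+.008]),q,5,10,a); a=rows(np.array([.4585,-.077,P[2]+.001]),q,2,10,a)
```

```text
[ 0.45060207 -0.15380844  0.03921721] 0.05495428237505167 0.0
0 0 -8 0 0.1 -0.1 10
4 15 0 0 0 0 10; 3 15 0 0 0 0 10; 4 15 0 0 0 0 10; 3 15 0 0 0 0 10; 4 15 0 0 0 0 10
0 0 4 0 0 0 10; 0 0 3 0 0 0 10
```

carry_out --moves "0 0 0 0 0 0 10; 0 0 0 0 0 0 10; 0 0 0 0 0 0 10; 0 0 0 0 0 0 10; 0 0 0 0 0 0 10; 0 0 0 0 0 0 10"

```text
time_s: 7.25
eef_pos: [0.45, -0.1538, 0.0384]
ee_rot: [-0.526, -3.097, -0.0]
force: [-0.4, -0.3, 0.0]
gripper_width: 0.0101
grasp_force: 0.0
```

carry_out --moves "0 0 -8 0 0 0 10; 4 15 0 0 0 0 10; 3 15 0 0 0 0 10; 4 15 0 0 0 0 10; 3 15 0 0 0 0 10; 4 15 0 0 0 0 10; 0 0 4 0 0 0 10; 0 0 3 0 0 0 10"

```text
time_s: 8.25
eef_pos: [0.4576, -0.0774, 0.0391]
ee_rot: [-0.526, -3.097, 0.001]
force: [0.9, -0.1, -0.4]
gripper_width: 0.0099
grasp_force: 0.0
```

Run:
```python
from h import *
c=cal("wrist"); snap("wrist","w3")
for cam in("wrist","top","scene"):
    if cam!="wrist": eyes.capture(cam)
    for q in spotter.landmark_of(cam,"stamp_center")[:2]: print(cam,q,atz(cam,q["point"],.037)[:2])
print(readout.get_obs()["gripper_width"])
```

```text
scene {'point': [226.4, 237.6], 'p': 0.94} [ 0.44475458 -0.15159002]
0.00950364141249034
```

View pics/w3.png

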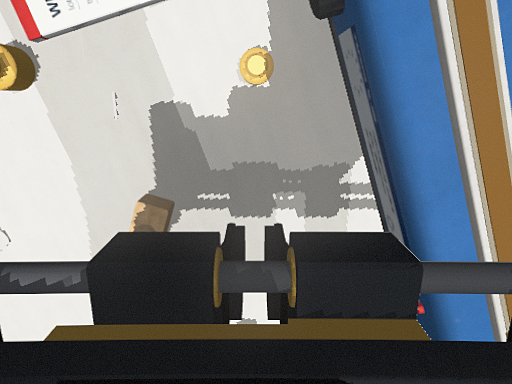

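The fingers came away empty and are shut at about 10 mm. The stamp is still standing, with its foot at (153,213) behind the left finger, so I work out where it really is.

Run:
```python
from h import *
np.set_printoptions(precision=4,suppress=True)
print("foot now",atz("wrist",(155,196),.019),atz("wrist",(135,232),.019),atz("wrist",(173,204),.019))
print("w1 weight",atz("wrist",(256,65),.024))
C={n:cal(n) for n in("top","scene")}
im=eyes.capture("top"); im2=eyes.capture("scene")
a=cv2.resize(im[190:250,225:305,::-1],(400,300),interpolation=cv2.INTER_CUBIC); b=cv2.resize(im2[195:275,180:287,::-1],(400,300),interpolation=cv2.INTER_CUBIC)
cv2.imwrite("pics/c4.png",np.hstack([a,b]))
for P in([.448,-.152,.0],[.448,-.152,.071]):print(proj("top",P,C["top"]),proj("scene",P,C["scene"]))
```

```text
foot now [ 0.4261 -0.1349  0.019 ] [ 0.445 -0.158  0.019] [ 0.4351 -0.1259  0.019 ]
w1 weight [ 0.3718 -0.0453  0.024 ]
[[255.5726 220.2278]] [[227.9857 253.4806]]
[[255.8525 218.9273]] [[227.8663 221.522 ]]
```

View pics/c4.png

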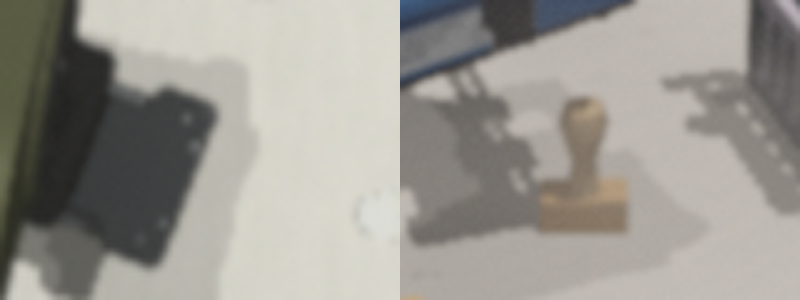

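carry_out --moves "0 0 -40 0 0 0 87; 0 0 -40 0 0 0 87; 10 -15 0 0 0 0 87; 10 -15 0 0 0 0 87; 10 -15 0 0 0 0 87; 10 -15 0 0 0 0 87; 10 -15 0 0 0 0 87; 0 0 0 0 0 0 87"

```text
time_s: 9.65
eef_pos: [0.3848, -0.1321, 0.1194]
ee_rot: [0.529, 3.096, 0.002]
force: [-0.2, 0.5, 0.6]
gripper_width: 0.081
grasp_force: 0.0
```

Run:
```python
from h import *
np.set_printoptions(precision=4,suppress=True)
o=readout.get_obs();c=cal("wrist"); im=snap("wrist","w5"); print(o["eef_pos"],o["gripper_width"])
for q in spotter.landmark_of("wrist","stamp_center"): print(q,atz("wrist",q["point"],.037,c)[:2]); u=q["point"]
print("tcp",proj("wrist",o["eef_pos"],c),proj("wrist",[[.448,-.152,0],[.448,-.152,.071]],c))
x0=int(max(0,u[0]-80));y0=int(max(0,u[1]-80)); print(x0,y0)
cr=im[y0:y0+120,x0:x0+160,::-1]; cv2.imwrite("pics/c5.png",cv2.resize(cr,None,fx=5,fy=5,interpolation=cv2.INTER_CUBIC))
```

```text
[ 0.3848 -0.1321  0.1194] 0.08100858946360157
{'point': [255.7, 259.8], 'p': 0.77} [ 0.4495 -0.1525]
tcp [[252.9787 222.6454]] [[255.4903 240.9596]
 [255.9368 277.9883]]
175 179
```

View pics/c5.png

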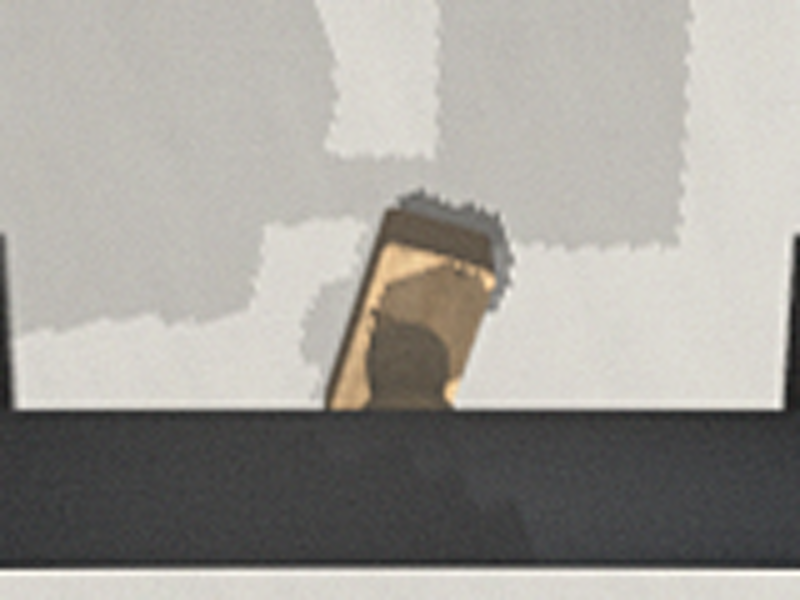

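The foot of the stamp is at crop (385–490, 210–400), with its long axis turned about 18° from the lock-up's x. Its width looks small, so I check the expected outline against the picture numerically.

Run:
```python
from h import *
np.set_printoptions(precision=4,suppress=True)
c=cal("wrist"); print(c[0],c[1]); print("cam",-c[2][:3,:3].T@c[2][:3,3])
e=np.array([(385,208),(490,235),(495,268),(385,240),(330,408)])/5+[175,179]
for u,z in zip(e,(0,0,.019,.019,.019)): print(u,atz("wrist",u,z,c))
print("tips",atz("wrist",(177,226),.1194,c),atz("wrist",(333,226),.1194,c))
for yaw in(-.335-.31,):
    ax=np.array([np.cos(yaw),np.sin(yaw)]);n=np.array([-ax[1],ax[0]])
    for s,t in((-1,-1),(-1,1)):
        P=np.r_[np.array([.448,-.152])+s*.025*ax+t*.019*n,0.019]; print("corner",P,proj("wrist",P,c))
```

```text
[[338.678    0.     254.3255]
 [  0.     338.678  189.9709]
 [  0.       0.       1.    ]] [0.0302 0.     0.     0.     0.    ]
cam [ 0.3147 -0.1055  0.3136]
[252.  220.6] [ 0.4278 -0.1471  0.    ]
[273. 226.] [ 0.4401 -0.1293  0.    ]
[274.  232.6] [ 0.4391 -0.1291  0.019 ]
[252. 227.] [ 0.4269 -0.1467  0.019 ]
[241.  260.6] [ 0.456  -0.1682  0.019 ]
tips [ 0.3728 -0.1758  0.1194] [ 0.4045 -0.0855  0.1194]
corner [ 0.4166 -0.1522  0.019 ] [[242.7453 219.0078]]
corner [ 0.4394 -0.1218  0.019 ] [[281.5594 230.548 ]]
```

Run:
```python
from h import *
np.set_printoptions(precision=1,suppress=True)
o=readout.get_obs(); c=cal("scene"); im=eyes.capture("scene")[:,:,::-1].copy()
q=R.from_rotvec(o["ee_rot"]); P=np.array(o["eef_pos"]); print(q.as_matrix())
for d in(0,-.05,-.1): 
    u=proj("scene",P+q.apply([0,0,d]),c)[0]; print(u); cv2.circle(im,tuple(int(v) for v in u),2,(0,0,255),-1)
print("at missed pose",proj("scene",[[.4576,-.0774,.039],[.4576,-.0774,.1],[.4506,-.1538,.038]],c))
im=im[80:300,60:360]; cv2.imwrite("pics/s6.png",cv2.resize(im,None,fx=2.6,fy=2.6,interpolation=cv2.INTER_CUBIC))
```

```text
[[-0.9  0.3  0. ]
 [ 0.3  0.9  0. ]
 [-0.   0.  -1. ]]
[192.3 204. ]
[191.2 178.4]
[190.  151.3]
at missed pose [[209.1 218.3]
 [208.4 191. ]
 [229.6 236.6]]
```

View pics/s6.png

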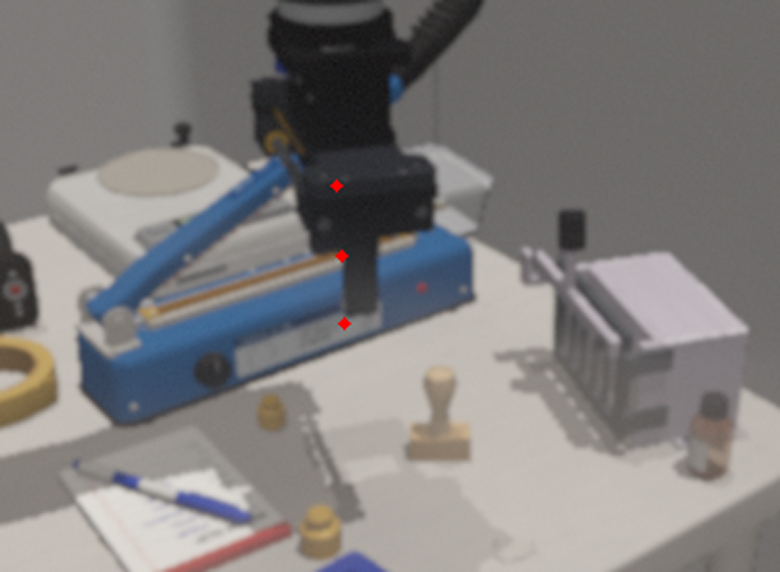

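In the scene view the stamp stands upright at crop (440,415) and the arm's reported pose matches the picture. I retry the grasp lower and check the result before moving on.

carry_out --moves "-17 1 0 0 0 0 87; -17 0 0 0 0 0 87; -17 1 0 0 0 0 87; -16 0 0 0 0 0 87; 0 0 25 0 0 0 87; 0 0 25 0 0 0 87; 0 0 25 0 0 0 87; 0 0 19 0 0 0 87" --newtons 15

```text
time_s: 10.8
eef_pos: [0.4498, -0.1509, 0.0242]
ee_rot: [-0.524, -3.097, 0.001]
force: [0.2, 0.6, 0.3]
gripper_width: 0.0871
grasp_force: 0.0
```

carry_out --moves "0 0 0 0 0 0 87; 0 0 0 0 0 0 0; 0 0 0 0 0 0 0; 0 0 0 0 0 0 0; 0 0 0 0 0 0 0; 0 0 0 0 0 0 0; 0 0 0 0 0 0 0; 0 0 0 0 0 0 0"

```text
time_s: 11.8
eef_pos: [0.4497, -0.1516, 0.0254]
ee_rot: [0.526, 3.097, 0.0]
force: [-0.1, -0.2, -0.3]
gripper_width: 0.0248
grasp_force: 0.1
```

carry_out --moves "0 0 0 0 0 0 0; 0 0 0 0 0 0 0; 0 0 0 0 0 0 0"

```text
time_s: 12.18
eef_pos: [0.4497, -0.1516, 0.0255]
ee_rot: [0.526, 3.097, -0.0]
force: [0.1, -0.1, 0.2]
gripper_width: 0.0233
grasp_force: 15.0
```

Gripped at 23 mm with 15 N. Next I carry it aside and turn it to line up with the bay.

Run:
```python
from h import *
o=readout.get_obs(); P=np.array(o["eef_pos"]); q=down(np.radians(86.8))
a=rows(P+[0,0,.008],down(np.radians(70.8)),1,0); a=rows(np.array([.4585,-.077,P[2]+.008]),q,5,0,a); a=rows(np.array([.4585,-.077,P[2]+.001]),q,2,0,a)
```

```text
0 0 -8 0 0 -0.1 0
3 15 0 0 0 -3.2 0; 3 15 0 0 0 -3.2 0; 1 14 0 0 0 -3.2 0; 1 15 0 0 0 -3.2 0; 0 15 0 0 0 -3.2 0
0 0 3 0 0 0 0; 0 0 4 0 0 0 0
```

carry_out --moves "0 0 -8 0 0 0 0; 3 15 0 0 0 -3.2 0; 3 15 0 0 0 -3.2 0; 1 14 0 0 0 -3.2 0; 1 15 0 0 0 -3.2 0; 0 15 0 0 0 -3.2 0; 0 0 3 0 0 0 0; 0 0 4 0 0 0 0"

```text
time_s: 13.18
eef_pos: [0.4584, -0.0778, 0.0262]
ee_rot: [0.091, 3.14, -0.0]
force: [0.0, -0.1, -0.4]
gripper_width: 0.0231
grasp_force: 15.0
```

carry_out --moves "0 0 0 0 0 0 60; 0 0 0 0 0 0 60; 0 0 0 0 0 0 60; 0 0 0 0 0 0 60; 0 0 0 0 0 0 60; 0 0 -40 0 0 0 60; 0 0 -50 0 0 0 60; 0 0 -60 0 0 0 60"

```text
time_s: 14.18
eef_pos: [0.4576, -0.0774, 0.1774]
ee_rot: [-0.09, -3.139, 0.0]
force: [1.1, 0.7, -0.0]
gripper_width: 0.0601
grasp_force: 0.0
```

Run:
```python
from h import *
np.set_printoptions(precision=4,suppress=True)
p=[.6262,-.1885,-.335]; K=L2W(p,LM["latch_knob"])[0]; print(K)
q=down(-.335); a=rows(np.array([*K[:2],.22]),q,12,60); rows(np.array([*K[:2],.123]),q,4,60,a)
for n in("scene",):
    eyes.capture(n)
    for k in("stamp_center",):
        for d in spotter.landmark_of(n,k)[:2]: print(d,atz(n,d["point"],.037))
```

```text
[ 0.5755 -0.1486  0.142 ]
-10 -5 -4 0 0 8.8 60; -11 -4 -3 0 0 8.9 60; -11 -2 -4 0 0 8.8 60; -12 0 -3 0 0 8.8 60; -11 1 -4 0 0 8.8 60; -11 3 -3 0 0 8.9 60; -11 5 -4 -0.1 0 8.8 60; -9 7 -3 0 0 8.8 60
-9 7 -4 0 0 8.8 60; -7 9 -4 0 0 8.9 60; -5 10 -3 0 0 8.8 60; -4 11 -4 0 0 8.8 60
0 0 24 0 0 0 60; 0 0 25 0 0 0 60; 0 0 24 0 0 0 60; 0 0 24 0 0 0 60
{'point': [208.0, 218.9], 'p': 0.64} [ 0.4564 -0.0753  0.037 ]
```

carry_out --moves "-10 -5 -4 0 0 8.8 60; -11 -4 -3 0 0 8.9 60; -11 -2 -4 0 0 8.8 60; -12 0 -3 0 0 8.8 60; -11 1 -4 0 0 8.8 60; -11 3 -3 0 0 8.9 60; -11 5 -4 0 0 8.8 60; -9 7 -3 0 0 8.8 60"

```text
time_s: 15.28
eef_pos: [0.5375, -0.125, 0.2041]
ee_rot: [-1.894, -2.506, 0.0]
force: [-0.0, 1.5, 0.0]
gripper_width: 0.0599
grasp_force: 0.0
```

carry_out --moves "-9 7 -4 0 0 8.8 60; -7 9 -4 0 0 8.9 60; -5 10 -3 0 0 8.8 60; -4 11 -4 0 0 8.8 60; 0 0 0 0 0 0 60"

```text
time_s: 15.9
eef_pos: [0.5766, -0.1488, 0.219]
ee_rot: [2.559, 1.821, -0.001]
force: [0.1, -0.3, 0.6]
gripper_width: 0.06
grasp_force: 0.0
```

Run:
```python
from h import *
np.set_printoptions(precision=4,suppress=True)
o=readout.get_obs(); c=cal("wrist"); snap("wrist","w7"); P={}; print(o["eef_pos"],o["ee_rot"],o["joint_pos"])
for k in LM:
    for d in spotter.landmark_of("wrist",k)[:1]:
        print(k,np.round(d["p"],2),d["point"],atz("wrist",d["point"],NZ[k],c)[:2])
        if d["p"]>.5: P[k]=d["point"]
f=lambda p:np.concatenate([proj("wrist",L2W(p,LM[k]),c)[0]-P[k] for k in P])
s=least_squares(f,[.6262,-.1885,-.335],loss="soft_l1"); print(s.x,s.fun.round(1))
```

```text
[ 0.5766 -0.1488  0.219 ] [ 2.5592  1.8214 -0.0013] [-0.3965  0.2235  0.7135  1.5737 -0.1468  1.3997 -0.004 ]
lockup 0.62 [305.4, 175.3] [ 0.6286 -0.1905]
bay_mouth 0.81 [268.1, 173.9] [ 0.5851 -0.1735]
catch_lip 0.83 [241.8, 112.6] [ 0.5844 -0.0887]
gate_hinge 0.91 [262.8, 225.7] [ 0.5566 -0.237 ]
latch_knob 0.84 [253.3, 187.0] [ 0.5751 -0.1469]
[ 0.6275 -0.1882 -0.3481] [-1.4 -1.4 -0.1 -0.5  0.   3.3 -0.7 -0.   2.9 -0.1]
```

View pics/w7.png

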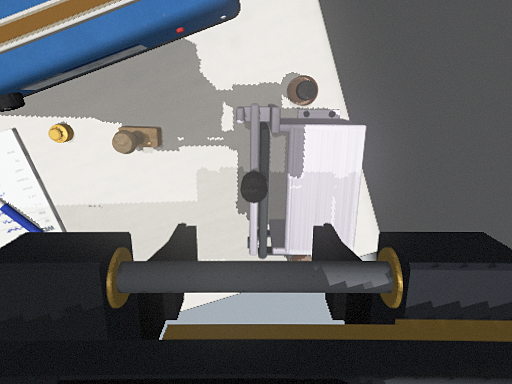

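The knob at (254,186) is centred between the fingers and the bar runs straight up the image. The stamp at (140,138) is lined up and clear of the swing. I descend and grip the knob.

carry_out --moves "0 -1 24 0 0 0 60; 0 0 24 0 0 0 60; 0 0 24 0 0 0 60; 0 0 24 0 0 0 60; 0 0 0 0 0 0 0; 0 0 0 0 0 0 0; 0 0 0 0 0 0 0; 0 0 0 0 0 0 0" --newtons 20

```text
time_s: 17.2
eef_pos: [0.576, -0.1482, 0.1244]
ee_rot: [2.56, 1.82, 0.002]
force: [0.3, 0.1, 0.1]
gripper_width: 0.028
grasp_force: 0.0
```

carry_out --moves "0 0 0 0 0 0 0; 0 0 0 0 0 0 0; 0 0 0 0 0 0 0"

```text
time_s: 17.58
eef_pos: [0.5759, -0.1482, 0.1242]
ee_rot: [2.56, 1.82, 0.002]
force: [-0.5, 1.2, 5.1]
gripper_width: 0.0024
grasp_force: 2.7
```

The fingers shut to 2 mm, so they slipped over the knob's top. Together with the first miss this says the tips sit about 25–30 mm above the stated TCP. I open up and go lower.

carry_out --moves "0 0 -10 0 0 0 50; 0 0 0 0 0 0 50; 0 0 0 0 0 0 50; 0 0 0 0 0 0 50; 0 0 0 0 0 0 50; 0 0 0 0 0 0 50; 0 0 0 0 0 0 50; 0 0 17 0 0 0 50"

```text
time_s: 18.58
eef_pos: [0.5766, -0.1484, 0.1171]
ee_rot: [2.559, 1.819, 0.004]
force: [0.2, -0.3, -0.3]
gripper_width: 0.0499
grasp_force: 0.0
```

carry_out --moves "0 0 17 0 0 0 50; 0 0 0 0 0 0 0; 0 0 0 0 0 0 0; 0 0 0 0 0 0 0; 0 0 0 0 0 0 0; 0 0 0 0 0 0 0; 0 0 0 0 0 0 0"

```text
time_s: 19.45
eef_pos: [0.5759, -0.1482, 0.1]
ee_rot: [2.56, 1.82, 0.001]
force: [-0.7, 0.4, 2.5]
gripper_width: 0.0213
grasp_force: 20.0
```

The knob is held at 21 mm. Next I compute the lift and swing path.

```bash
cat >> h.py <<'E'
PL=[.6267,-.1884,-.340]
def gate_pose(g,a,p0,q0,g0=0,a0=0,P=PL):
    """tool pose rigid with bar, given pose (p0,q0) at (g0,a0)"""
    H=L2W(P,LM["gate_hinge"])[0]; Q=R.from_euler("z",P[2])
    piv=np.array([-.010,.016,.088])  # relative to hinge in the gate frame
    def X(g,a):
        G=Q*R.from_euler("z",g); return H+G.apply(piv), G*R.from_euler("x",a)
    o0,r0=X(g0,a0); o1,r1=X(g,a); D=r1*r0.inv()
    return o1+D.apply(p0-o0), D*q0
def follow(poses,w,start,dec=0):
    p,q=start; out=[]
    for tp,tq in poses:
        d=np.round(q.inv().apply(tp-p)*1000,dec); t=np.round(np.degrees((q.inv()*tq).as_rotvec()),1)
        p=p+q.apply(d/1000); q=q*R.from_rotvec(np.radians(t)); out.append(" ".join("%g"%(v+0) for v in [*d,*t,w]))
    for i in range(0,len(out),8): print("; ".join(out[i:i+8]))
    return p,q
def now():
    o=readout.get_obs(); return np.array(o["eef_pos"]),R.from_rotvec(o["ee_rot"])
E
python3 - <<'E'
from h import *
s=now(); print(L2W(PL,LM["latch_knob"]),s[0])
a=follow([gate_pose(0,x,*s) for x in(.08,.16,.24,.32)],0,s)
follow([gate_pose(g,.32,*s) for g in np.linspace(0,1.8,13)[1:]],0,a)
E
```

```text
[[ 0.57619519 -0.14825944  0.142     ]] [ 0.57585315 -0.14818845  0.099985  ]
-1 0 -6 0 4.6 0 0; -1 0 -6 0 4.6 0 0; -2 0 -6 -0.1 4.6 0 0; -1 0 -6 0 4.5 0 0
-2 -12 -1 2.7 0.1 -8.1 0; -2 -13 0 2.7 0 -8.2 0; -3 -12 -1 2.7 0 -8.2 0; -2 -12 -1 2.7 0 -8.1 0; -2 -13 -1 2.7 0.1 -8.2 0; -2 -12 -1 2.7 0 -8.1 0; -3 -13 0 2.7 0 -8.2 0; -2 -12 -1 2.7 0.1 -8.1 0
-2 -12 -1 2.8 0 -8.2 0; -3 -13 -1 2.7 0 -8.2 0; -2 -12 -1 2.7 0 -8.1 0; -2 -12 0 2.7 0 -8.2 0
```

carry_out --moves "-1 0 -6 0 4.6 0 0; -1 0 -6 0 4.6 0 0; -2 0 -6 0 4.6 0 0; -1 0 -6 0 4.5 0 0; 0 0 0 0 0 0 0" --newtons 25

```text
time_s: 20.08
eef_pos: [0.5728, -0.1561, 0.1234]
ee_rot: [-2.391, -1.694, -0.389]
force: [0.7, 2.5, 0.8]
gripper_width: 0.0215
grasp_force: 25.0
```

carry_out --moves "-2 -12 -1 2.7 0 -8.1 0; -2 -13 0 2.7 0 -8.2 0; -3 -12 -1 2.7 0 -8.2 0; -2 -12 -1 2.7 0 -8.1 0"

```text
time_s: 20.58
eef_pos: [0.5233, -0.1591, 0.1224]
ee_rot: [-1.74, -2.287, -0.278]
force: [-0.2, -0.8, 0.7]
gripper_width: 0.0214
grasp_force: 25.0
```

Forces are low and it is swinging freely, so I continue.

carry_out --moves "-2 -13 -1 2.7 0.1 -8.2 0; -2 -12 -1 2.7 0 -8.1 0; -3 -13 0 2.7 0 -8.2 0; -2 -12 -1 2.7 0.1 -8.1 0; -2 -12 -1 2.8 0 -8.2 0; -3 -13 -1 2.7 0 -8.2 0; -2 -12 -1 2.7 0 -8.1 0; -2 -12 0 2.7 0 -8.2 0"

```text
time_s: 21.58
eef_pos: [0.4707, -0.2383, 0.1223]
ee_rot: [-0.14, -2.815, -0.022]
force: [0.2, 0.3, -0.3]
gripper_width: 0.0212
grasp_force: 25.0
```

Run:
```python
from h import *
s=now(); 
a=follow([gate_pose(1.8,x,*s,1.8,.32) for x in(.24,.16,.08,0)],0,s)
print(s[0],R.as_matrix(s[1]).round(2),a[0],a[1].as_matrix().round(3))
eyes.capture("scene"); eyes.capture("top")
for n in("scene","top"):
  for k in("latch_knob","stamp_center"):
    for d in spotter.landmark_of(n,k)[:1]: print(n,k,d,atz(n,d["point"],.16 if k[0]=="l" else .037))
print(readout.get_obs()["joint_pos"].round(2))
```

```text
1 0 6 0 -4.6 0 0; 0 0 6 0.1 -4.6 0 0; 1 0 6 0.1 -4.6 0 0; 1 0 6 0 -4.5 0.1 0
[ 0.47071099 -0.23830536  0.12231389] [[-0.94  0.1  -0.32]
 [ 0.09  1.    0.03]
 [ 0.32 -0.   -0.95]] [ 0.46300355 -0.23757542  0.0994608 ] [[-0.995  0.1   -0.004]
 [ 0.1    0.995 -0.003]
 [ 0.004 -0.004 -1.   ]]
scene latch_knob {'point': [276.6, 188.3], 'p': 0.71} [ 0.49006978 -0.23317686  0.16      ]
scene stamp_center {'point': [208.9, 219.3], 'p': 0.68} [ 0.45695332 -0.07761658  0.037     ]
[ 0.01  0.39  0.44  1.58 -0.06  1.51  1.93]
```

carry_out --moves "1 0 6 0 -4.6 0 0; 0 0 6 0.1 -4.6 0 0; 1 0 6 0.1 -4.6 0 0; 1 0 6 0 -4.5 0.1 0; 0 0 0 0 0 0 50; 0 0 0 0 0 0 50; 0 0 0 0 0 0 50; 0 0 0 0 0 0 50"

```text
time_s: 22.88
eef_pos: [0.463, -0.2371, 0.0994]
ee_rot: [-0.166, -3.133, 0.004]
force: [0.1, -0.0, -0.5]
gripper_width: 0.0482
grasp_force: 0.0
```

carry_out --moves "0 0 -20 0 0 0 50; 0 0 -40 0 0 0 50; 0 0 -20 0 0 0 50; 0 0 0 0 0 0 50"

```text
time_s: 23.38
eef_pos: [0.4643, -0.2375, 0.1811]
ee_rot: [-0.167, -3.136, 0.005]
force: [-0.9, 0.2, -0.2]
gripper_width: 0.0497
grasp_force: 0.0
```

Run:
```python
from h import *
np.set_printoptions(precision=4,suppress=True)
s=now(); print(s[0],s[1].as_matrix()[:2,1])
for n in("scene","top","wrist"):
  eyes.capture(n)
  for k in("latch_knob","stamp_center"):
    for d in spotter.landmark_of(n,k)[:1]: print(n,k,d,atz(n,d["point"],NZ[k]))
q=down(-.34)
a=rows(np.array([.4575,-.0772,.14]),q,12,60); a=rows(np.array([.4575,-.0772,.0255]),q,5,60,a)
print("seat",L2W(PL,[-60,-3,0]))
```

```text
[ 0.4643 -0.2375  0.1811] [0.1061 0.9944]
scene latch_knob {'point': [266.2, 202.3], 'p': 0.74} [ 0.4659 -0.2352  0.142 ]
scene stamp_center {'point': [207.9, 217.4], 'p': 0.73} [ 0.4596 -0.0704  0.037 ]
top stamp_center {'point': [228.8, 216.8], 'p': 0.57} [ 0.4529 -0.0849  0.037 ]
wrist latch_knob {'point': [252.2, 206.0], 'p': 0.74} [ 0.4644 -0.2375  0.142 ]
wrist stamp_center {'point': [413.3, 150.3], 'p': 0.66} [ 0.458 -0.077  0.037]
2 13 3 0 0 8.6 60; 4 13 3 -0.1 0 8.6 60; 5 12 4 0 0 8.6 60; 8 11 3 0 0 8.7 60; 9 10 3 0 0 8.6 60; 10 8 4 -0.1 0 8.6 60; 12 7 3 0 0 8.6 60; 12 5 3 0 0 8.6 60
13 3 3 -0.1 0 8.6 60; 13 1 4 0 -0.1 8.7 60; 14 -1 3 0 0 8.6 60; 13 -3 3 0 0 8.6 60
0 0 23 0 0 0 60; 0 0 23 0 0 0 60; 0 0 23 0 0 0 60; 0 0 23 0 0 0 60; 0 0 23 0 0 0 60
seat [[ 0.5691 -0.1712  0.    ]]
```

carry_out --moves "2 13 3 0 0 8.6 60; 4 13 3 0 0 8.6 60; 5 12 4 0 0 8.6 60; 8 11 3 0 0 8.7 60; 9 10 3 0 0 8.6 60; 10 8 4 0 0 8.6 60; 12 7 3 0 0 8.6 60; 12 5 3 0 0 8.6 60"

```text
time_s: 24.82
eef_pos: [0.4594, -0.1301, 0.1532]
ee_rot: [-1.917, -2.486, 0.006]
force: [0.2, 0.1, 0.4]
gripper_width: 0.0598
grasp_force: 0.0
```

carry_out --moves "13 3 3 0 0 8.6 60; 13 1 4 0 0 8.7 60; 14 -1 3 0 0 8.6 60; 13 -3 3 0 0 8.6 60; 0 0 0 0 0 0 60"

```text
time_s: 25.45
eef_pos: [0.4574, -0.0761, 0.1401]
ee_rot: [-2.561, -1.817, 0.007]
force: [-0.0, -0.4, -0.2]
gripper_width: 0.06
grasp_force: 0.0
```

Run:
```python
from h import *
s=now(); print(s[0],s[1].as_matrix()[:2,1]); c=cal("wrist"); eyes.capture("wrist")
d=spotter.landmark_of("wrist","stamp_center"); print([(x,atz("wrist",x["point"],.037,c)) for x in d[:2]])
x=atz("wrist",d[0]["point"],.037,c) if d else [.4575,-.0772]
rows(np.array([x[0],x[1],.0255]),down(-.34),5,60,s)
```

```text
[ 0.45742341 -0.07607766  0.1400922 ] [ 0.9438542  -0.33034605]
[({'point': [256.0, 178.9], 'p': 0.62}, array([ 0.45792034, -0.07460664,  0.037     ]))]
0 0 23 0 0 0 60; 1 0 23 -0.1 0.1 0.1 60; 0 0 23 0 0 0 60; 0 0 23 0 0 0.1 60; 1 0 23 -0.1 0.1 0 60
```

carry_out --moves "0 0 23 0 0 0 60; 0 0 23 0 0 0 60; 0 0 23 0 0 0 60; 0 0 23 0 0 0 60; 0 0 22 0 0 0 60; 0 0 0 0 0 0 0; 0 0 0 0 0 0 0; 0 0 0 0 0 0 0" --newtons 15

```text
time_s: 26.55
eef_pos: [0.4583, -0.0774, 0.0275]
ee_rot: [2.565, 1.813, -0.004]
force: [0.1, 0.0, -0.4]
gripper_width: 0.0376
grasp_force: 0.0
```

carry_out --moves "0 0 0 0 0 0 0; 0 0 0 0 0 0 0; 0 0 0 0 0 0 0; 0 0 0 0 0 0 0"

```text
time_s: 27.05
eef_pos: [0.458, -0.0773, 0.0269]
ee_rot: [2.565, 1.813, -0.004]
force: [0.2, -0.5, 4.4]
gripper_width: 0.0228
grasp_force: 15.0
```

Run:
```python
from h import *
s=now(); o=readout.get_obs(); print(s[0],o["gripper_width"],o["grasp_force"]); q=down(-.34); z=s[0][2]
T=L2W(PL,[-60,-3,0])[0]; V=L2W(PL,[-110,0,0])[0]
a=rows(s[0]+[0,0,.007],q,1,0); a=rows(np.r_[V[:2],z+.007],q,4,0,a); a=rows(np.r_[T[:2],z+.007],q,4,0,a); a=rows(np.r_[T[:2],z+.001],q,2,0,a)
```

```text
[ 0.45803005 -0.07725987  0.0269489 ] 0.022795228039738647 15.000255341583397
0 0 -7 -0.1 0.2 0 0
-12 22 0 0 0 0 0; -12 21 0 0 0 0 0; -12 22 0 0 0 0 0; -13 21 0 0 0 0 0
-1 13 0 0 0 0 0; 0 12 0 0 0 0 0; -1 13 0 0 0 0 0; -1 12 0 0 0 0 0
0 0 3 0 0 0 0; 0 0 3 0 0 0 0
```

carry_out --moves "0 0 -7 0 0 0 0; -12 22 0 0 0 0 0; -12 21 0 0 0 0 0; -12 22 0 0 0 0 0; -13 21 0 0 0 0 0; -1 12 0 0 0 0 0; 0 12 0 0 0 0 0; -1 12 0 0 0 0 0"

```text
time_s: 28.05
eef_pos: [0.5558, -0.165, 0.0331]
ee_rot: [-2.563, -1.814, 0.006]
force: [-0.2, 0.5, -0.6]
gripper_width: 0.0231
grasp_force: 15.0
```

carry_out --moves "-1 11 0 0 0 0 0; 0 0 3 0 0 0 0; 0 0 3 0 0 0 0; 0 0 0 0 0 0 0"

```text
time_s: 28.55
eef_pos: [0.5649, -0.1703, 0.0271]
ee_rot: [-2.565, -1.813, 0.006]
force: [-1.0, -0.2, -0.6]
gripper_width: 0.0227
grasp_force: 15.0
```

carry_out --moves "0 0 0 0 0 0 33; 0 0 0 0 0 0 33; 0 0 0 0 0 0 33; 0 0 -20 0 0 0 33; 0 0 -40 0 0 0 33; 0 0 -50 0 0 0 45; 0 0 -40 0 0 0 50; 0 0 0 0 0 0 50"

```text
time_s: 29.55
eef_pos: [0.5686, -0.1712, 0.183]
ee_rot: [2.561, 1.809, 0.004]
force: [-0.8, 0.1, 0.9]
gripper_width: 0.0486
grasp_force: 0.0
```

Run:
```python
from h import *
np.set_printoptions(precision=4,suppress=True)
s=now(); print(s[0])
def loc(P): 
    return R.from_euler("z",-PL[2]).apply(np.r_[P[:2],0]-np.r_[PL[:2],0])[:2]*1000
for n in("scene","wrist","top"):
  snap(n,n+"8")
  for k in("latch_knob","stamp_center"):
    for d in spotter.landmark_of(n,k)[:1]: P=atz(n,d["point"],NZ[k]); print(n,k,d,P,loc(P))
im=cv2.imread("pics/scene8.png")[120:280,180:393]; cv2.imwrite("pics/s8.png",cv2.resize(im,None,fx=3.7,fy=3.7,interpolation=cv2.INTER_CUBIC))
# path to the open gate's knob
g=np.array([.4635,-.2373]); q=down(np.radians(84.3))
a=rows(np.array([*g,.185]),q,12,50); rows(np.array([*g,.0995]),q,4,50,a)
```

```text
[ 0.5686 -0.1712  0.183 ]
scene latch_knob {'point': [265.1, 201.6], 'p': 0.67} [ 0.466  -0.2322  0.142 ] [-136.8502  -94.866 ]
scene stamp_center {'point': [279.4, 219.2], 'p': 0.55} [ 0.5681 -0.1625  0.037 ] [-63.8645   4.8301]
wrist stamp_center {'point': [255.0, 172.0], 'p': 0.87} [ 0.5638 -0.1699  0.037 ] [-65.4914  -3.5481]
top latch_knob {'point': [292.9, 210.9], 'p': 0.62} [ 0.4649 -0.2329  0.142 ] [-137.7441  -95.8975]
-8 -6 -1 0 0 -8.6 50; -7 -7 0 -0.1 0 -8.7 50; -6 -9 -1 0 0 -8.6 50; -5 -9 -1 0 0 -8.7 50; -3 -9 0 0 0 -8.6 50; -2 -10 -1 -0.1 0 -8.7 50; 0 -10 -1 0 0 -8.6 50; 2 -11 0 0 0 -8.7 50
2 -9 -1 0 -0.1 -8.6 50; 5 -9 -1 -0.1 0 -8.7 50; 6 -9 -1 0 0 -8.6 50; 6 -8 0 0 0 -8.7 50
0 0 21 0 0 0 50; 0 0 22 0 0 0 50; 0 0 21 0 0 0 50; 0 1 21 0 0 0 50
```

View pics/s8.png

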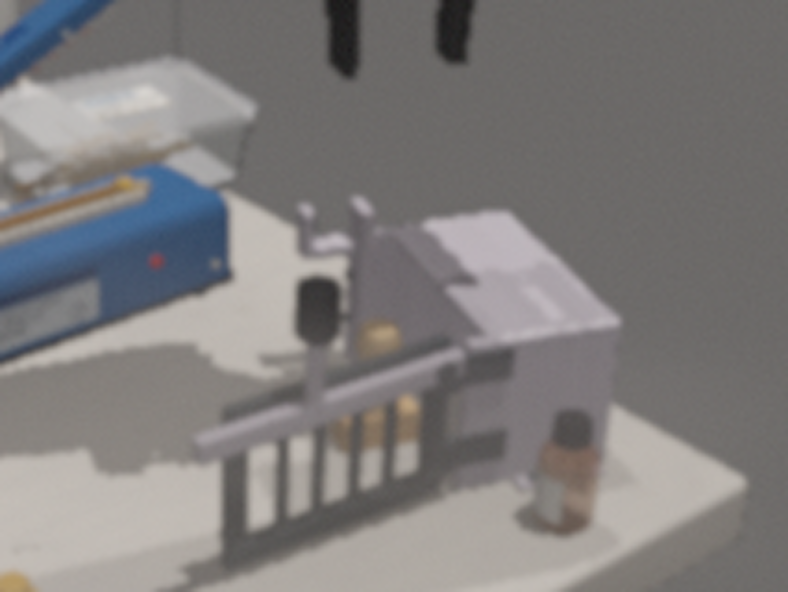

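In the scene crop the stamp stands upright at the mouth at (378,380), seen through the open gate. The knob is at (318,310). Closing the gate will push the low foot block the rest of the way in, so I regrasp the knob.

carry_out --moves "-8 -6 -1 0 0 -8.6 50; -7 -7 0 0 0 -8.7 50; -6 -9 -1 0 0 -8.6 50; -5 -9 -1 0 0 -8.7 50; -3 -9 0 0 0 -8.6 50; -2 -10 -1 0 0 -8.7 50; 0 -10 -1 0 0 -8.6 50; 2 -11 0 0 0 -8.7 50"

```text
time_s: 31.0
eef_pos: [0.497, -0.2153, 0.1823]
ee_rot: [-1.074, -2.949, 0.005]
force: [0.7, -0.7, -0.1]
gripper_width: 0.0496
grasp_force: 0.0
```

carry_out --moves "2 -9 -1 0 0 -8.6 50; 5 -9 -1 0 0 -8.7 50; 6 -9 -1 0 0 -8.6 50; 6 -8 0 0 0 -8.7 50; 0 0 0 0 0 0 50"

```text
time_s: 31.62
eef_pos: [0.4636, -0.2385, 0.1855]
ee_rot: [-0.161, -3.134, 0.003]
force: [0.8, -0.8, -0.1]
gripper_width: 0.0499
grasp_force: 0.0
```

Run:
```python
from h import *
s=now(); print(s[0],s[1].as_matrix()[:,1]); c=cal("wrist"); eyes.capture("wrist")
for d in spotter.landmark_of("wrist","latch_knob")[:1]: print(d,atz("wrist",d["point"],.142,c))
rows(np.array([.464,-.2372,.0995]),down(np.radians(84.3)),4,50)
```

```text
[ 0.46358065 -0.23851393  0.18552771] [ 0.10242285  0.9947384  -0.00225385]
{'point': [252.5, 200.1], 'p': 0.57} [ 0.46294752 -0.23875621  0.142     ]
0 0 22 0 0 0 50; 0 0 21 -0.1 -0.1 -0.1 50; 0 0 22 0 0 0 50; 0 0 21 0 -0.1 0 50
```

carry_out --moves "0 0 22 0 0 0 50; 0 0 21 0 0 0 50; 0 0 22 0 0 0 50; 0 0 21 0 0 0 50; 0 0 0 0 0 0 0; 0 0 0 0 0 0 0; 0 0 0 0 0 0 0; 0 0 0 0 0 0 0" --newtons 25

```text
time_s: 32.72
eef_pos: [0.4646, -0.2383, 0.1006]
ee_rot: [-0.156, -3.136, 0.004]
force: [0.6, 0.2, 2.5]
gripper_width: 0.0214
grasp_force: 25.0
```

carry_out --moves "0 0 0 0 0 0 0; 0 0 0 0 0 0 0; 0 0 0 0 0 0 0"

```text
time_s: 33.1
eef_pos: [0.4646, -0.2382, 0.1005]
ee_rot: [-0.156, -3.136, 0.004]
force: [0.1, 0.7, 4.9]
gripper_width: 0.0209
grasp_force: 25.0
```

Run:
```python
from h import *
s=now(); o=readout.get_obs(); print(s[0],o["gripper_width"],o["grasp_force"])
H=L2W(PL,LM["gate_hinge"])[0]; v=s[0][:2]-H[:2]; 
g=np.arctan2(v[1],v[0])-PL[2]-np.arctan2(91,-10); g%=2*np.pi; print("g",g,np.linalg.norm(v))
a=follow([gate_pose(g,x,*s,g,0) for x in(.08,.16,.24,.32)],0,s)
a=follow([gate_pose(x,.32,*s,g,0) for x in np.linspace(g,.9,7)[1:]],0,a)
print(); a=follow([gate_pose(x,.32,*s,g,0) for x in np.linspace(.9,0,17)[1:]],0,a)
```

```text
[ 0.46456856 -0.23823139  0.10050378] 0.020920563363564487 24.999774894677103
g 1.810676283919122 0.09071080933011359
-1 0 -6 0 4.6 0 0; -1 0 -6 0 4.6 0 0; -2 0 -6 0 4.6 0 0; -1 0 -6 0 4.5 0 0
1 13 1 -2.8 0.1 8.2 0; 0 12 0 -2.7 0 8.3 0; 1 13 0 -2.8 0 8.2 0; 0 12 0 -2.7 0 8.2 0; 1 13 0 -2.8 0 8.3 0; 0 13 0 -2.7 0 8.3 0

0 4 0 -1 0 3 0; 1 5 1 -1 0.1 3.1 0; 0 5 0 -1.1 0 3 0; 1 4 0 -1 0 3.1 0; 0 5 0 -1 0 3 0; 0 5 0 -1 0 3.1 0; 1 4 0 -1.1 0 3.1 0; 0 5 0 -1 0 3 0
1 4 0 -1 0 3.1 0; 0 5 1 -1 0 3 0; 0 5 0 -1 0 3.1 0; 1 4 0 -1 0 3 0; 0 5 0 -1.1 0 3.1 0; 1 5 0 -1 0 3.1 0; 0 4 0 -1 0 3 0; 1 5 0 -1 0 3.1 0
```

carry_out --moves "-1 0 -6 0 4.6 0 0; -1 0 -6 0 4.6 0 0; -2 0 -6 0 4.6 0 0; -1 0 -6 0 4.5 0 0; 1 13 1 -2.8 0 8.2 0; 0 12 0 -2.7 0 8.3 0; 1 13 0 -2.8 0 8.2 0; 0 12 0 -2.7 0 8.2 0"

```text
time_s: 34.1
eef_pos: [0.4848, -0.1913, 0.1222]
ee_rot: [-0.985, -2.657, -0.157]
force: [-1.2, 0.5, 1.9]
gripper_width: 0.022
grasp_force: 25.0
```

carry_out --moves "1 13 0 -2.8 0 8.3 0; 0 13 0 -2.7 0 8.3 0; 0 4 0 -1 0 3 0; 1 5 1 -1 0 3.1 0; 0 5 0 -1 0 3 0; 1 4 0 -1 0 3.1 0; 0 5 0 -1 0 3 0; 0 5 0 -1 0 3.1 0"

```text
time_s: 35.1
eef_pos: [0.5262, -0.1584, 0.1222]
ee_rot: [-1.793, -2.243, -0.285]
force: [-3.5, 1.4, 4.8]
gripper_width: 0.0214
grasp_force: 25.0
```

Run:
```python
from h import *
s=now();o=readout.get_obs(); print(s[0],o["gripper_width"],o["force"])
for n in("scene","wrist","top"):
  snap(n,n+"9")
  for k in("stamp_center",):
    for d in spotter.landmark_of(n,k)[:2]: P=atz(n,d["point"],.037); print(n,d,P,R.from_euler("z",-PL[2]).apply(np.r_[P[:2],0]-np.r_[PL[:2],0])[:2]*1000)
```

```text
[ 0.52616506 -0.158384    0.12219011] 0.021388488715967262 [-3.45800231  1.44783258  4.76882731]
scene {'point': [281.9, 222.0], 'p': 0.54} [ 0.56480696 -0.17349963  0.037     ] [-63.31903854  -6.59313551]
wrist {'point': [301.6, 241.1], 'p': 0.66} [ 0.56950769 -0.16883618  0.037     ] [-60.44259774  -0.62900922]
```

carry_out --moves "1 4 0 -1 0 3.1 0; 0 5 0 -1 0 3 0; 0 0 0 0 0 0 0"

```text
time_s: 35.78
eef_pos: [0.5355, -0.1561, 0.1224]
ee_rot: [-1.92, -2.151, -0.305]
force: [-4.4, 2.8, 4.2]
gripper_width: 0.0213
grasp_force: 25.0
```

Run:
```python
from h import *
s=now();o=readout.get_obs(); print(s[0],o["gripper_width"],o["force"],o["wrist_torque"])
for n in("scene","wrist","top"):
  snap(n,n+"10")
  for k in("stamp_center","gate_hinge"):
    for d in spotter.landmark_of(n,k)[:1]: P=atz(n,d["point"],NZ[k]); print(n,k,d,P,R.from_euler("z",-PL[2]).apply(np.r_[P[:2],0]-np.r_[PL[:2],0])[:2]*1000)
```

```text
[ 0.5354957  -0.15605675  0.12243976] 0.021320711263949823 [-4.38668707  2.80952711  4.17972524] [0.38159544 0.68438486 0.03280783]
scene stamp_center {'point': [285.0, 217.3], 'p': 0.66} [ 0.58198917 -0.16392022  0.037     ] [-50.3150311    8.16793874]
scene gate_hinge {'point': [302.0, 254.3], 'p': 0.91} [ 0.55775776 -0.24045921  0.        ] [-47.63454265 -72.07041086]
wrist stamp_center {'point': [300.6, 238.9], 'p': 0.93} [ 0.57611321 -0.16972248  0.037     ] [-53.91964062   0.73827938]
wrist gate_hinge {'point': [265.3, 305.2], 'p': 0.86} [ 0.55444804 -0.23925867  0.        ] [-51.1551656  -72.04234175]
top stamp_center {'point': [212.1, 252.5], 'p': 0.69} [ 0.36384557 -0.04710194  0.037     ] [-294.92832019   45.55084897]
```

The stamp is sliding in as planned. I continue in small steps.

carry_out --moves "1 4 0 -1 0 3.1 0; 0 5 1 -1 0 3 0; 0 5 0 -1 0 3.1 0; 0 0 0 0 0 0 0"

```text
time_s: 36.72
eef_pos: [0.5498, -0.1537, 0.1222]
ee_rot: [-2.107, -1.991, -0.336]
force: [-4.8, 4.6, 5.5]
gripper_width: 0.0213
grasp_force: 25.0
```

Run:
```python
from h import *
s=now();o=readout.get_obs(); print(s[0],o["gripper_width"],o["force"],o["wrist_torque"])
for n in("scene","wrist"):
  snap(n,n+"11")
  for k in("stamp_center",):
    for d in spotter.landmark_of(n,k)[:1]: P=atz(n,d["point"],NZ[k]); print(n,k,d,P,R.from_euler("z",-PL[2]).apply(np.r_[P[:2],0]-np.r_[PL[:2],0])[:2]*1000)
```

```text
[ 0.54980847 -0.15369093  0.12224197] 0.02133808629933183 [-4.78834337  4.60681672  5.47458938] [ 0.74729825  0.8723435  -0.0210328 ]
scene stamp_center {'point': [287.3, 216.4], 'p': 0.58} [ 0.58807141 -0.16414389  0.037     ] [-44.50638475   9.98542075]
wrist stamp_center {'point': [297.3, 234.2], 'p': 0.91} [ 0.58460274 -0.16973249  0.037     ] [-45.912758     3.55999031]
```

carry_out --moves "1 4 0 -1 0 3 0; 0 5 0 -1.1 0 3.1 0; 1 5 0 -1 0 3.1 0; 0 0 0 0 0 0 0"

```text
time_s: 37.42
eef_pos: [0.5638, -0.154, 0.1222]
ee_rot: [-2.282, -1.819, -0.363]
force: [-3.4, 3.2, 3.4]
gripper_width: 0.021
grasp_force: 25.0
```

carry_out --moves "0 4 0 -1 0 3 0; 1 5 0 -1 0 3.1 0; 0 0 0 0 0 0 0; 0 0 0 0 0 0 0"

```text
time_s: 37.92
eef_pos: [0.5727, -0.1558, 0.1224]
ee_rot: [-2.39, -1.696, -0.38]
force: [-1.7, 2.9, 2.1]
gripper_width: 0.0216
grasp_force: 25.0
```

Run:
```python
from h import *
s=now();o=readout.get_obs(); print(s[0],o["gripper_width"],o["force"],o["wrist_torque"])
print(s[1].as_matrix().round(3), "lifted shut pose was [0.5728,-0.1561,0.1234]")
for n in("scene","wrist"):
  snap(n,n+"12")
  for k in("stamp_center","latch_knob","catch_lip"):
    for d in spotter.landmark_of(n,k)[:1]: P=atz(n,d["point"],NZ[k]); print(n,k,d,P,R.from_euler("z",-PL[2]).apply(np.r_[P[:2],0]-np.r_[PL[:2],0])[:2]*1000)
```

```text
[ 0.57274227 -0.15579428  0.12243007] 0.021621863934923297 [-1.73749024  2.94172298  2.06531762] [0.21703731 0.69136974 0.02922949]
[[ 0.315  0.944  0.1  ]
 [ 0.896 -0.33   0.296]
 [ 0.312 -0.004 -0.95 ]] lifted shut pose was [0.5728,-0.1561,0.1234]
scene stamp_center {'point': [296.3, 216.3], 'p': 0.37} [ 0.60273963 -0.17491261  0.037     ] [-27.08661987   4.72482493]
scene latch_knob {'point': [281.9, 161.2], 'p': 0.6} [ 0.60005592 -0.12758944  0.142     ] [-45.39836892  48.4439785 ]
scene catch_lip {'point': [264.8, 176.8], 'p': 0.88} [ 0.5817605 -0.0990626  0.102    ] [-72.15979462  69.23651194]
wrist stamp_center {'point': [294.7, 222.2], 'p': 0.67} [ 0.60272809 -0.17104504  0.037     ] [-28.38728529   8.36714869]
wrist latch_knob {'point': [251.0, 245.9], 'p': 0.81} [ 0.56591979 -0.16621922  0.142     ] [-64.69783197   0.64161993]
wrist catch_lip {'point': [237.9, 124.6], 'p': 0.57} [ 0.58259006 -0.09040739  0.102     ] [-74.26412596  77.67289356]
```

The gate is back at its shut pose and the stamp is at about x = -27, y = 6 mm in the bay. I lower the bar.

carry_out --moves "1 0 6 0 -4.6 0 0; 1 0 6 0 -4.6 0 0; 1 0 6 0 -4.6 0 0; 1 0 6 0 -4.5 0 0; 0 0 0 0 0 0 0; 0 0 0 0 0 0 0"

```text
time_s: 39.08
eef_pos: [0.576, -0.1491, 0.1004]
ee_rot: [-2.564, -1.816, 0.005]
force: [-1.3, -1.5, 2.0]
gripper_width: 0.0213
grasp_force: 25.0
```

Same pose as at the first grasp (0.5759, -0.1482, 0.100), so the bar is down in the catch. I release and withdraw.

carry_out --moves "0 0 0 0 0 0 50; 0 0 0 0 0 0 50; 0 0 0 0 0 0 50; 0 0 0 0 0 0 50; 0 0 0 0 0 0 50; 0 0 -30 0 0 0 50; 0 0 -40 0 0 0 50; 0 0 -40 0 0 0 50"

```text
time_s: 40.08
eef_pos: [0.5759, -0.1475, 0.2111]
ee_rot: [-2.561, -1.815, 0.006]
force: [0.5, -0.5, 0.5]
gripper_width: 0.0498
grasp_force: 0.0
```

Run:
```python
from h import *
for n in("scene","wrist","top"):
  snap(n,n+"13")
  for k in("stamp_center","latch_knob","gate_hinge","vial_a_center","vial_b_center","weight_0_center","weight_1_center"):
    for d in spotter.landmark_of(n,k)[:1]: P=atz(n,d["point"],NZ[k]); print(n,k,np.round(d["p"],2),np.round(d["point"]),P[:2].round(4),(R.from_euler("z",-PL[2]).apply(np.r_[P[:2],0]-np.r_[PL[:2],0])[:2]*1000).round(1))
```

```text
scene stamp_center 0.6 [295. 212.] [ 0.6133 -0.1598] [-22.1  22.5]
scene latch_knob 0.83 [281. 167.] [ 0.5789 -0.1472] [-58.8  22.9]
scene gate_hinge 0.78 [300. 256.] [ 0.5504 -0.2431] [-53.7 -77. ]
scene vial_a_center 0.63 [295. 217.] [ 0.6058 -0.169 ] [-26.1  11.3]
scene vial_b_center 0.77 [335. 248.] [ 0.5866 -0.2943] [  -2.5 -113.2]
scene weight_0_center 0.6 [184. 282.] [ 0.3251 -0.1901] [-283.7 -102.2]
scene weight_1_center 0.46 [164. 239.] [ 0.3691 -0.0519] [-288.4   42.8]
wrist stamp_center 0.84 [289. 180.] [ 0.6046 -0.1752] [-25.3   5.1]
wrist latch_knob 0.77 [255. 194.] [ 0.5742 -0.1489] [-62.7  19.7]
wrist gate_hinge 0.67 [265. 229.] [ 0.5568 -0.2364] [-49.9 -68.5]
wrist vial_a_center 0.8 [310.  93.] [ 0.6544 -0.0941] [-5.3 98.1]
wrist vial_b_center 0.61 [266. 177.] [ 0.5822 -0.165 ] [-49.7   7.2]
wrist weight_1_center 0.9 [ 56. 136.] [ 0.3706 -0.0459] [-289.    48.9]
top gate_hinge 0.7 [292. 181.] [ 0.5531 -0.2437] [-50.9 -76.7]
top vial_b_center 0.63 [313. 168.] [ 0.5842 -0.293 ] [  -5.2 -112.8]
top weight_0_center 0.49 [270. 271.] [ 0.3219 -0.1929] [-285.9 -105.9]
```

```bash
python3 -c "
from h import *
print(r.sign_off())"
```

```text
the job is handed in; nothing more can be done
None
```

The stamp is in the bay (by the last camera fixes about 25 mm in front of its middle, limit 34), the gate is shut with the bar down in its catch, the weights and vials measure where they started within camera error, and the job was handed in at about 40 s; no verdict was returned.

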